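Set the cutting dies on their board offcuts

ROBOT

A 6-joint arm with a two-finger parallel gripper is mounted at the origin on the work surface. World frame = base frame: x ahead of the robot, y to its left, z up, the work surface at z = 0. Lengths are in m, angles in rad, forces in N, time in s.
With the tool pointing down it reaches from about 0.35 to 0.95 m from the base axis. Payload 17.4 kg.
Tool frame: the origin (TCP) lies midway between the tips of the shut fingers; the grasp point (between the pads) lies 19 mm behind it; z points along the fingers, y is the line along which they close (so a half turn about z gives the same grasp; the last joint's range is limited). The gripper opens to 93 mm and grips with 3 to 60 N. Pads are 15 mm wide; open, the fingers measure 128 mm over their backs; the gripper's body (75 mm by 188 mm) begins 65 mm behind the grasp point.
Start: joints at [1.159, 0.116, 1.442, -0, 1.584, -0.038], TCP at [0.246, 0.628, 0.219] pointing down, gripper open.
Joint ranges: [-2.83, 2.83], [-0.83, 2.19], [0.07, 2.5], [-1.14, 4.28], [0.01, 3], [-2.97, 2.97]. Speed limits (rad/s): [1.89, 1.89, 2.22, 3.14, 3.14, 3.14].

INTERFACE

Orientations are given as a unit quaternion [w, x, y, z].
In Python, from station import bot, eyes, job gives the robot as it stands.
- The arm moves only by the shell command python3 -m crank 'ROWS' [FORCE]. ROWS is a JSON object of lists of equal length, an entry for each row: "xyz": the shift along the tool's x, y, z in cm, a list of three; "twist": the turn, a rotation vector about the tool's x, y, z in degrees, a list of three; "fingers": the opening, from -1 (shut) to 1 (fully open), so that 0 is half open. In form: {"xyz": [[tx, ty, tz], ...], "twist": [[rx, ry, rz], ...], "fingers": [fingers, ...]}. A call has 1 to 12 rows; each row is the pose to reach, as a shift and turn from the pose commanded when the call began, along the tool's axes at that moment; what a row does not reach only later rows make up. A row lasts 1/10 s, in which the tool goes at most 50 mm and 8.59 degrees, less where a joint would pass 70% of its speed; a pose out of reach is approached as far as the arm can. A call with a gripper value outside its range is refused whole. The fingers move at their own pace and stop on an object; FORCE is the grip in N (left out, the last holds). Time passes only in rows, so rows that repeat a pose let the fingers close. It gives the time, the measured TCP pose, the force, the opening and the grip force at its end, in the units of the state.
- bot.get_state(): the state, without advancing time (a new reading comes with each control period).
- eyes.snapshot(name): name is "scene" or "top"; returns a dict with "img" (420x560x3 uint8, red, green, blue), "fx", "fy", "cx", "cy" (pixels), "pose" (4x4, takes a point from camera to world coordinates). Camera axes: x right, y up, looking along -z (the intrinsics and any distortion apply to the point x, -y, -z); pixel columns grow to the right and rows downward; lengths in m; the calibration is good to about 2 mm. A picture is of the moment at which its call begins. There is no depth.
- job.job_done(): hands the job in; it is judged then, once.
The state is a dict: "clock": time; "joint_pos": joint angles; "qvel": joint speeds; "joint_torque": joint torques, N m; "tool_pos": TCP position; "tool_rot": TCP orientation; "wrist_force": force on the tool from outside, world axes, zero at the start; "wrist_torque": the same for the moment, N m; "finger_gap": finger opening in m; "grip_force": force on a finger pad.
Only numpy, scipy, OpenCV 4.12 (cv2) and the standard library are available. Lean on these libraries where they do the work, as an engineer would, in place of code of your own. Each camera call takes 0.05 s, during which the arm holds its last target. There are 200 camera calls.

TASK

Load the press tray: stand each of the four blue cutting dies on the board offcut that carries its paper pattern, cutting edge down, squarely over the paper so that die and paper outlines coincide, the pointed die pointing the way its paper points. Set the dies down gently on the boards without dropping them, let none tip over, and leave the jar of edge paint standing where it is.

Things in the scene. Friction and masses are not known exactly. Their poses are not given: they have to be found in the camera images.
- round_die_mid (a point): Round cutting die, loose, blue strip steel with a bright cutting edge below, hollow, cross bars level with its top. Ring, 60 mm outside diameter; grip it across the diameter, any way. 32 mm high, wall 4 mm, 0.13-0.36 kg. Stands on the bench edge down, yaw within 1.2 rad of 0. This point: its centre, 16 mm above its underside; z up.
- pocket_die_mid (a point): Rectangular cutting die, loose, blue strip steel with a bright cutting edge below, hollow, cross bars level with its top. Rectangle 76 mm long (its x) by 56 mm wide (its y), corners just rounded; grip across the 56 mm. 32 mm high, wall 4 mm, 0.13-0.36 kg. Stands on the bench edge down, yaw within 1.2 rad of 0. This point: its centre, 16 mm above its underside; z up.
- handle_die_mid (a point): Long round-ended cutting die, loose, blue strip steel with a bright cutting edge below, hollow, cross bars level with its top. Slot shape with half-round ends, 96 mm long (its x) by 38 mm wide (its y); grip across the 38 mm. 32 mm high, wall 4 mm, 0.13-0.36 kg. Stands on the bench edge down, yaw within 1.2 rad of 0. This point: its centre, 16 mm above its underside; z up.
- tag_die_mid (a point): Pointed cutting die, loose, blue strip steel with a bright cutting edge below, hollow, cross bars level with its top. Luggage-tag shape, 92 mm long (x), 48 mm wide (y), square at -x, a 90 degree point at +x (sides parallel from -46 to +22 mm); grip across the 48 mm. 32 mm high, wall 4 mm, 0.13-0.36 kg. Stands on the bench edge down, yaw within 1.2 rad of 0. This point: its centre, 16 mm above its underside; z up.
- tag_die_point (a point): The pointed tip of the pointed die, 46 mm along +x of its centre, half-way up. It shows which way the die points.
- round_pattern (a point): Centre of the cream round paper, 60 mm across, stuck in the middle of the dark green board offcut (92 x 94 mm, 4 mm thick), which is fixed on the grey-green cutting pad of the press tray. This point is on the offcut's upper face, 30 mm above the bench (pad 26 mm and offcut 4 mm); z is up.
- pocket_pattern (a point): Centre of the cream rectangular paper, 76 mm (its x) by 56 mm (its y), stuck in the middle of the brown board offcut (106 x 86 mm, 4 mm thick), which is fixed on the grey-green cutting pad of the press tray. This point is on the offcut's upper face, 30 mm above the bench (pad 26 mm and offcut 4 mm); z is up. Either way round is the same.
- handle_pattern (a point): Centre of the cream long paper with round ends, 96 mm (its x) by 38 mm (its y), stuck in the middle of the dark red board offcut (126 x 68 mm, 4 mm thick), which is fixed on the grey-green cutting pad of the press tray. This point is on the offcut's upper face, 30 mm above the bench (pad 26 mm and offcut 4 mm); z is up. Either way round is the same.
- tag_pattern (a point): Centre of the cream paper with one pointed end, 92 mm (its x, the point towards +x) by 48 mm (its y), stuck in the middle of the black board offcut (122 x 78 mm, 4 mm thick), which is fixed on the grey-green cutting pad of the press tray. This point is on the offcut's upper face, 30 mm above the bench (pad 26 mm and offcut 4 mm); z is up.
- paint_jar: Closed jar of edge paint, 48 mm across and 62 mm high, black cap and green label, standing loose among the dies. Origin at the centre of its underside. To be left standing where it is.
Mind the look-alikes: they are no part of the job. What is shaped like the part that bears handle_die_mid but pink or yellow is not meant.

How it is judged:
By the outcome, as a careful person would: the job done as asked, in the order asked, and still so for the second after the job is handed in, with the robot touching nothing.
It also fails if it takes over 106 s, if anything falls off the work surface, if the arm or the gripper's body presses on something with over 40 N, if the wrist force passes 120 N, or if a joint passes its speed limit or range.

## Working session

There is one attempt and no reset: what is moved stays moved. The work goes in short steps, Python scripts to look and compute and a shell command to move; the robot and the scene stay as the last step left them, time stands still between calls to the robot, and variables do not carry over. Pictures are saved under pics/ and viewed, at most 14 in all, crops included, and the job is handed in when it is done.

```bash
ls; mkdir -p pics; python3 - <<'E'
from station import bot,eyes
import cv2,numpy as np
for n in("scene","top"):
    s=eyes.snapshot(n); cv2.imwrite(f"pics/{n}0.png",s["img"][:,:,::-1]); np.save(f"pics/{n}0.npy",s["img"])
    print(n,{k:s[k] for k in s if k!="img"})
print(bot.get_state())
E
```

```text
pics
scene {'fx': 407.32621554308497, 'fy': 407.32621554308497, 'cx': 276.4256247502199, 'cy': 212.78181810031066, 'pose': array([[ 0.53114318, -0.62760651,  0.56920733,  0.99311996],
       [ 0.84715112,  0.40518357, -0.34374592, -0.40123863],
       [-0.01489628,  0.66478294,  0.74688804,  0.78371023],
       [ 0.        ,  0.        ,  0.        ,  1.        ]])}
top {'fx': 443.96895819536326, 'fy': 443.96895819536326, 'cx': 283.36651123639854, 'cy': 214.42711418736528, 'pose': array([[-2.34176161e-02,  9.98304223e-01, -5.32944071e-02,
         3.69001701e-01],
       [-9.99724397e-01, -2.34726483e-02, -4.06830592e-04,
        -5.32524116e-02],
       [-1.65710157e-03,  5.32701920e-02,  9.98578760e-01,
         1.34166567e+00],
       [ 0.00000000e+00,  0.00000000e+00,  0.00000000e+00,
         1.00000000e+00]])}
{'clock': 0.1, 'joint_pos': array([ 1.15919741e+00,  1.16396478e-01,  1.44218722e+00, -4.54887647e-05,
        1.58401536e+00, -3.77837205e-02]), 'qvel': array([ 1.60069539e-03, -1.55473764e-03, -1.91887307e-03,  1.87981006e-03,
       -4.45642096e-05,  6.97484112e-04]), 'joint_torque': array([ 1.17464679e-03, -7.22899675e+01, -6.23863649e+01,  7.81214400e-02,
        2.27112800e-02, -4.30795342e-05]), 'tool_pos': array([0.24642513, 0.62820816, 0.218014  ]), 'tool_rot': array([-8.99450402e-05,  1.85821505e-01,  9.82583388e-01, -4.95619066e-04]), 'wrist_force': array([-0.28776144, -0.1852379 , -0.06691777]), 'wrist_torque': array([ 0.00401067, -0.01378769, -0.02807905]), 'grip_force': 0.0, 'finger_gap': 0.09304017774226975}
```

View pics/top0.png

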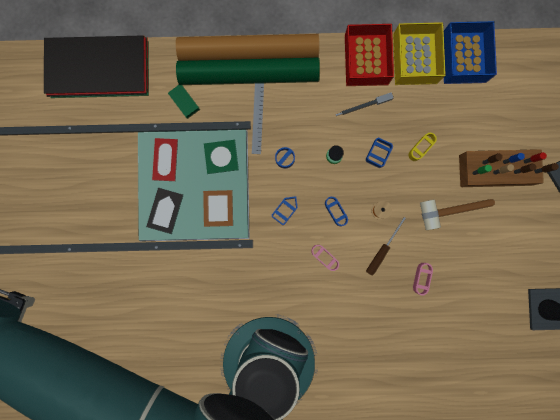

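View pics/scene0.png

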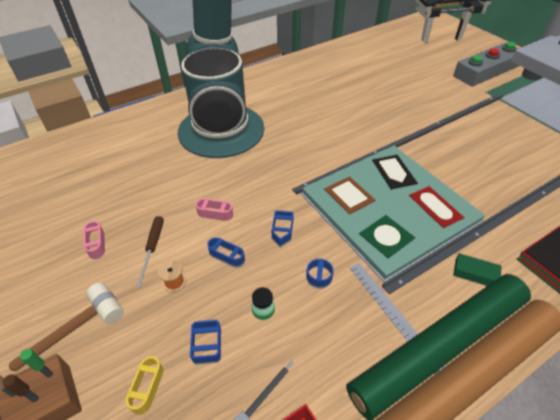

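The blue dies in the top view are round (285,157), pocket (379,152), tag (285,210) and handle (336,211). The handle look-alikes are yellow (423,147) and pink (324,257) and (423,278); only the one at (336,211) is blue, so it is the one meant. The papers are long (165,160), round (221,156), tag (165,211) and rectangle (218,208), and the jar is at (335,154). I'll measure these next and confirm in one enlarged crop.

```bash
cat > h.py <<'E'
import cv2,numpy as np
from station import bot,eyes
def cast(s,uv,z):
    uv=np.atleast_2d(uv).astype(float); P=s["pose"]
    d=np.c_[(uv[:,0]-s["cx"])/s["fx"],-(uv[:,1]-s["cy"])/s["fy"],-np.ones(len(uv))]@P[:3,:3].T
    return (P[:3,3]+d*((z-P[2,3])/d[:,2])[:,None])[:,:2]
def proj(s,p):
    c=(np.asarray(p)-s["pose"][:3,3])@s["pose"][:3,:3]
    return s["cx"]+s["fx"]*c[0]/-c[2], s["cy"]-s["fy"]*c[1]/-c[2]
def masks(img):
    h=cv2.cvtColor(cv2.resize(img,None,fx=4,fy=4,interpolation=cv2.INTER_CUBIC),cv2.COLOR_RGB2HSV)
    blue=cv2.inRange(h,(105,120,50),(125,255,255)); cream=cv2.inRange(h,(0,0,175),(40,70,255))
    return blue,cream
def blobs(s,kind,z,amin,box):
    """centre, long-axis yaw, size of the convex outline of each blob, on plane z"""
    m=masks(s["img"])[kind]; out=[]
    for c in cv2.findContours(m,cv2.RETR_EXTERNAL,cv2.CHAIN_APPROX_NONE)[0]:
        uv=(c[:,0]+.5)/4-.5
        w=cast(s,uv,z); w0=w.mean(0)
        if not(box[0]<w0[0]<box[1] and box[2]<w0[1]<box[3]): continue
        hull=cv2.convexHull((w*1e4).astype(np.float32)); 
        if cv2.contourArea(hull)/1e8<amin: continue
        M=cv2.moments(hull); ctr=np.array([M["m10"],M["m01"]])/M["m00"]/1e4
        yaw=.5*np.arctan2(2*M["mu11"],M["mu20"]-M["mu02"])
        r=cv2.minAreaRect(hull)
        out.append((ctr,yaw,np.sort(r[1])/10,r[2],uv.mean(0)))
    return out
E
python3 - <<'E'
from h import *
for n in("top","scene"):
    s=eyes.snapshot(n)
    for k,z,box in((0,.016,(.3,.7,-.5,.1)),(1,.03,(.3,.7,-.05,.4))):
        for b in blobs(s,k,z,5e-4,box): print(n,k,b[0].round(4),"yaw",np.degrees(b[1]).round(1),"rect",b[2].round(1),round(b[3],1),b[4].round())
    if n=="top": cv2.imwrite("pics/crop1.png",cv2.resize(s["img"][125:285,130:400][:,:,::-1],None,fx=2.9,fy=2.9,interpolation=cv2.INTER_CUBIC))
E
```

```text
top 0 [ 0.4464 -0.2101] yaw 28.8 rect [40.1 94.9] 28.6 [336. 211.]
top 0 [ 0.4539 -0.0578] yaw -38.6 rect [47.5 89.7] 51.5 [283. 212.]
top 0 [ 0.6124 -0.0602] yaw -1.3 rect [57.2 60.7] 88.6 [284. 157.]
top 0 [ 0.6205 -0.345 ] yaw -29.7 rect [57.3 82. ] 62.5 [379. 152.]
scene 0 [ 0.6179 -0.346 ] yaw -24.2 rect [56.5 84.2] 62.8 [205. 341.]
scene 0 [ 0.6099 -0.0616] yaw -41.7 rect [56.5 70.4] 55.1 [319. 272.]
scene 0 [ 0.4448 -0.2112] yaw 22.4 rect [ 47.8 102.7] 29.0 [226. 251.]
scene 0 [ 0.4518 -0.0592] yaw -37.3 rect [ 46.1 104.6] 51.0 [281. 225.]
scene 1 [0.6681 0.011 ] yaw 9.1 rect [28.4 82.5] 18.6 [365. 272.]
scene 1 [0.6178 0.1271] yaw -44.8 rect [59.  59.3] 87.7 [387. 235.]
scene 1 [0.6131 0.2939] yaw -4.5 rect [39.9 96.7] 85.7 [436. 206.]
scene 1 [0.4638 0.1385] yaw -1.6 rect [58.6 78.9] 90.0 [349. 194.]
scene 1 [0.4553 0.2977] yaw -17.3 rect [48.6 89.7] 73.1 [393. 169.]
```

View pics/crop1.png

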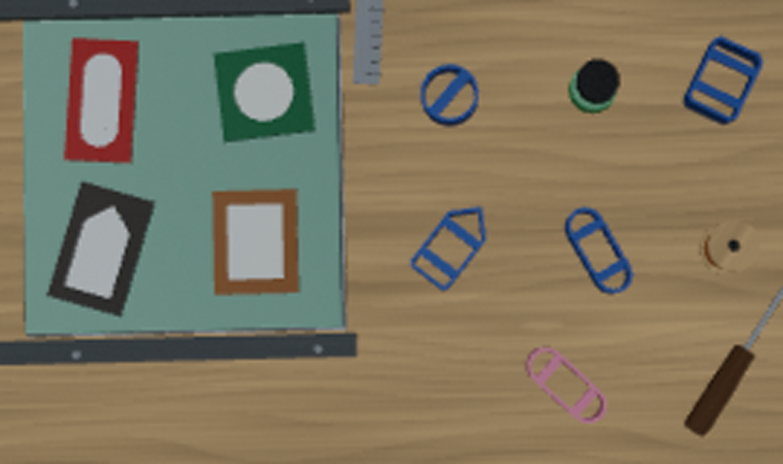

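The crop confirms it: the blue handle die is at top px (336,211), with pink at (324,257) as the nearest look-alike. The tag die points up-right and its paper points up. Next I'll get the papers from the top view as well and write the move calculator.

```bash
sed -i 's/(0,0,175),(40,70,255)/(0,0,135),(180,42,255)/' h.py
cat >> h.py <<'E'
from scipy.spatial.transform import Rotation as R
def go(x,y,z,yaw):
    """shift (cm, tool axes) and twist (deg) from here to TCP x,y,z with the die's x at yaw (deg); nearest half turn"""
    s=bot.get_state(); q=s["tool_rot"]; A=R.from_quat([q[1],q[2],q[3],q[0]])
    best=None
    for k in(0,180):
        a=np.radians(yaw+90+k); ty=np.array([np.cos(a),np.sin(a),0]); tz=np.array([0,0,-1.])
        B=R.from_matrix(np.c_[np.cross(ty,tz),ty,tz]); v=(A.inv()*B).as_rotvec(degrees=True)
        if best is None or np.linalg.norm(v)<np.linalg.norm(best): best=v
    print("t",round(s["clock"],1),"shift",(A.inv().apply(np.array([x,y,z])-s["tool_pos"])*100).round(2),"twist",best.round(1),
      "| pos",s["tool_pos"].round(4),"gap",round(s["finger_gap"]*1e3,1),"grip",round(s["grip_force"],1),"F",s["wrist_force"].round(1))
E
python3 - <<'E'
from h import *
for n in("top","scene"):
    s=eyes.snapshot(n)
    for b in blobs(s,1,.03,9e-4,(.38,.7,.05,.36)): print(n,b[0].round(4),"yaw",np.degrees(b[1]).round(1),"rect",b[2].round(1),round(b[3],1),b[4].round())
go(.611,-.061,.10,0)
go(.611,-.061,.10,60)
E
```

```text
top [0.454  0.3015] yaw -17.2 rect [48.1 90.1] 72.8 [164. 213.]
top [0.4628 0.1417] yaw 0.5 rect [56.9 76.2] 0.3 [218. 208.]
top [0.6172 0.1305] yaw -38.4 rect [58.9 59.4] 89.0 [221. 156.]
top [0.6124 0.2979] yaw -4.0 rect [37.9 94.3] 86.3 [164. 159.]
scene [0.6177 0.1271] yaw -51.4 rect [61.7 63.5] 14.7 [387. 235.]
scene [0.613 0.294] yaw -4.0 rect [35.7 92.4] 85.7 [436. 206.]
scene [0.6049 0.1421] yaw 46.5 rect [226.1 448.9] 45.8 [390. 243.]
scene [0.5973 0.3073] yaw 12.2 rect [ 64.2 145.7] 21.5 [438. 197.]
scene [0.4641 0.1382] yaw -0.8 rect [54.3 74.8] 89.8 [349. 194.]
scene [0.4475 0.1542] yaw 30.1 rect [ 67.7 136. ] 36.9 [351. 185.]
scene [0.4551 0.2977] yaw -17.9 rect [51.6 93.9] 73.1 [393. 169.]
t 0.3 shift [-59.11 -50.86  11.85] twist [ -0.   -0.  -21.4] | pos [0.2465 0.6283 0.2184] gap 92.9 grip 0.0 F [-1.4  0.6  0.4]
t 0.3 shift [-59.11 -50.86  11.85] twist [ -0.   -0.  -81.4] | pos [0.2465 0.6283 0.2184] gap 92.9 grip 0.0 F [-1.4  0.6  0.4]
```

```bash
python3 -m crank '{"xyz":[[-59.1,-50.9,11.8],[-59.1,-50.9,11.8],[-59.1,-50.9,11.8],[-59.1,-50.9,11.8],[-59.1,-50.9,11.8],[-59.1,-50.9,11.8],[-59.1,-50.9,11.8],[-59.1,-50.9,11.8],[-59.1,-50.9,11.8],[-59.1,-50.9,11.8],[-59.1,-50.9,11.8],[-59.1,-50.9,11.8]],"twist":[[0,0,-21.4],[0,0,-21.4],[0,0,-21.4],[0,0,-21.4],[0,0,-21.4],[0,0,-21.4],[0,0,-21.4],[0,0,-21.4],[0,0,-21.4],[0,0,-21.4],[0,0,-21.4],[0,0,-21.4]],"fingers":[1,1,1,1,1,1,1,1,1,1,1,1]}' 30
python3 -c "
from h import *
go(.6112,-.0609,.1,0)"
```

```text
clock: 1.5
tool_pos: [0.5242, 0.1018, 0.1289]
tool_rot: [0.0, 0.0, 1.0, 0.0]
wrist_force: [1.1, 0.7, -0.7]
finger_gap: 0.0932
grip_force: 0.0
t 1.5 shift [ -8.71 -16.27   2.89] twist [ 0.  0. -0.] | pos [0.5242 0.1018 0.1289] gap 93.2 grip 0.0 F [ 1.1  0.7 -0.7]
```

```bash
python3 -m crank '{"xyz":[[-8.7,-16.3,2.9],[-8.7,-16.3,2.9],[-8.7,-16.3,2.9],[-8.7,-16.3,2.9],[-8.7,-16.3,2.9],[-8.7,-16.3,2.9]],"twist":[[0,0,0],[0,0,0],[0,0,0],[0,0,0],[0,0,0],[0,0,0]],"fingers":[1,1,1,1,1,1]}' 30
python3 -c "
from h import *
go(.6112,-.0609,.005,0)"
```

```text
clock: 2.1
tool_pos: [0.6104, -0.0596, 0.0994]
tool_rot: [-0.0, 0.001, 1.0, 0.0]
wrist_force: [-0.0, -0.4, -0.8]
finger_gap: 0.0928
grip_force: 0.0
t 2.1 shift [-0.09 -0.13  9.44] twist [ 0.  -0.1 -0.1] | pos [ 0.6104 -0.0596  0.0994] gap 92.8 grip 0.0 F [-0.  -0.4 -0.8]
```

```bash
python3 -m crank '{"xyz":[[-0.1,-0.1,4.5],[-0.1,-0.1,8],[-0.1,-0.1,9.4],[-0.1,-0.1,9.4],[-0.1,-0.1,9.4],[-0.1,-0.1,9.4],[-0.1,-0.1,9.4],[-0.1,-0.1,9.4],[-0.1,-0.1,9.4],[-0.1,-0.1,9.4],[-0.1,-0.1,9.4]],"twist":[[0,0,0],[0,0,0],[0,0,0],[0,0,0],[0,0,0],[0,0,0],[0,0,0],[0,0,0],[0,0,0],[0,0,0],[0,0,0]],"fingers":[1,1,1,1,-1,-1,-1,-1,-1,-1,-1]}' 30
python3 -c "
from h import *
go(.6175,.1288,.09,0)
go(.6175,.1288,.034,0)"
```

```text
clock: 3.2
tool_pos: [0.6119, -0.0604, 0.0066]
tool_rot: [0.0, 0.0, 1.0, -0.0]
wrist_force: [-1.1, -0.9, 6.5]
finger_gap: 0.0591
grip_force: 30.0
t 3.2 shift [-0.56 18.92 -8.34] twist [-0.   0.1 -0. ] | pos [ 0.6119 -0.0604  0.0066] gap 59.1 grip 30.0 F [-1.1 -0.9  6.5]
t 3.2 shift [-0.55 18.92 -2.74] twist [-0.   0.1 -0. ] | pos [ 0.6119 -0.0604  0.0066] gap 59.1 grip 30.0 F [-1.1 -0.9  6.5]
```

```bash
python3 -m crank '{"xyz":[[0,0,-4],[0,0,-8.3],[-0.3,6,-8.3],[-0.6,13,-8.3],[-0.6,18.9,-8.3],[-0.6,18.9,-8.3],[-0.6,18.9,-8.3],[-0.6,18.9,-8.3]],"twist":[[0,0,0],[0,0,0],[0,0,0],[0,0,0],[0,0,0],[0,0,0],[0,0,0],[0,0,0]],"fingers":[-1,-1,-1,-1,-1,-1,-1,-1]}' 30
python3 -c "
from h import *
go(.6182,.1288,.0376,0)"
```

```text
clock: 4.0
tool_pos: [0.6173, 0.1295, 0.0884]
tool_rot: [-0.0, -0.001, 1.0, -0.0]
wrist_force: [-0.7, -0.3, -3.0]
finger_gap: 0.0592
grip_force: 30.0
t 4.0 shift [-0.1  -0.07  5.08] twist [-0.  -0.   0.1] | pos [0.6173 0.1295 0.0884] gap 59.2 grip 30.0 F [-0.7 -0.3 -3. ]
```

```bash
python3 -m crank '{"xyz":[[-0.1,0,2.5],[-0.1,0,4],[-0.1,0,4.6],[-0.1,0,4.7],[-0.1,0,4.8],[-0.1,0,4.9],[-0.1,0,5.0],[-0.1,0,5.0]],"twist":[[0,0,0],[0,0,0],[0,0,0],[0,0,0],[0,0,0],[0,0,0],[0,0,0],[0,0,0]],"fingers":[-1,-1,-1,-1,-1,-1,-1,-1]}' 30
python3 -c "
from h import *
go(.6182,.1288,.0366,0)"
```

```text
clock: 4.8
tool_pos: [0.6187, 0.1288, 0.0392]
tool_rot: [0.0, 0.0, 1.0, 0.0]
wrist_force: [-0.3, 1.0, -3.0]
finger_gap: 0.059
grip_force: 30.0
t 4.8 shift [ 0.05 -0.    0.26] twist [ 0.  0. -0.] | pos [0.6187 0.1288 0.0392] gap 59.0 grip 30.0 F [-0.3  1.  -3. ]
```

```bash
python3 -m crank '{"xyz":[[0,0,0.1],[0,0,0.15],[0,0,0.2],[0,0,0.25],[0,0,0.25]],"twist":[[0,0,0],[0,0,0],[0,0,0],[0,0,0],[0,0,0]],"fingers":[-1,-1,-1,-1,-1]}' 30
```

```text
clock: 5.3
tool_pos: [0.6186, 0.1288, 0.0366]
tool_rot: [0.0, 0.0, 1.0, 0.0]
wrist_force: [-2.1, 0.5, 1.8]
finger_gap: 0.059
grip_force: 30.0
```

```bash
python3 -m crank '{"xyz":[[0,0,0],[0,0,0],[0,0,0],[0,0,-4],[0,0,-9]],"twist":[[0,0,0],[0,0,0],[0,0,0],[0,0,0],[0,0,0]],"fingers":[0.4,0.7,1,1,1]}' 30
python3 -c "
from h import *
go(.6192,-.3455,.125,-27.4)"
```

```text
clock: 5.8
tool_pos: [0.6174, 0.1286, 0.1252]
tool_rot: [-0.002, 0.0, 1.0, -0.0]
wrist_force: [0.7, 0.0, 0.5]
finger_gap: 0.091
grip_force: 0.0
t 5.8 shift [ -0.2  -47.41   0.05] twist [-0.1 -0.2 27.4] | pos [0.6174 0.1286 0.1252] gap 91.0 grip 0.0 F [0.7 0.  0.5]
```

```bash
python3 -m crank '{"xyz":[[-0.2,-47.4,0],[-0.2,-47.4,0],[-0.2,-47.4,0],[-0.2,-47.4,0],[-0.2,-47.4,0],[-0.2,-47.4,0],[-0.2,-47.4,0],[-0.2,-47.4,0],[-0.2,-47.4,0],[-0.2,-47.4,0],[-0.2,-47.4,0],[-0.2,-47.4,0]],"twist":[[0,0,27.4],[0,0,27.4],[0,0,27.4],[0,0,27.4],[0,0,27.4],[0,0,27.4],[0,0,27.4],[0,0,27.4],[0,0,27.4],[0,0,27.4],[0,0,27.4],[0,0,27.4]],"fingers":[1,1,1,1,1,1,1,1,1,1,1,1]}' 30
python3 - <<'E'
from h import *
s=eyes.snapshot("top"); cv2.imwrite("pics/t2.png",cv2.resize(s["img"][125:265,130:270][:,:,::-1],None,fx=4,fy=4,interpolation=cv2.INTER_CUBIC))
for b in blobs(s,0,.046,5e-4,(.5,.7,.05,.2)): print(b[0].round(4),b[2])
s=eyes.snapshot("scene")
for b in blobs(s,0,.046,5e-4,(.5,.7,.05,.2)): print(b[0].round(4),b[2])
go(.6192,-.3455,.0066,-27.4)
E
```

```text
clock: 7.0
tool_pos: [0.6204, -0.3449, 0.1261]
tool_rot: [-0.0, 0.237, 0.971, 0.0]
wrist_force: [-0.8, 0.5, -0.0]
finger_gap: 0.0934
grip_force: 0.0
[0.6187 0.1318] [58.23289185 62.7265686 ]
[0.6158 0.1315] [58.97706909 77.93652954]
t 7.1 shift [ 0.06 -0.21 11.99] twist [ 0. -0.  0.] | pos [ 0.6207 -0.3439  0.1265] gap 93.1 grip 0.0 F [-0.1  0.7 -0.5]
```

View pics/t2.png

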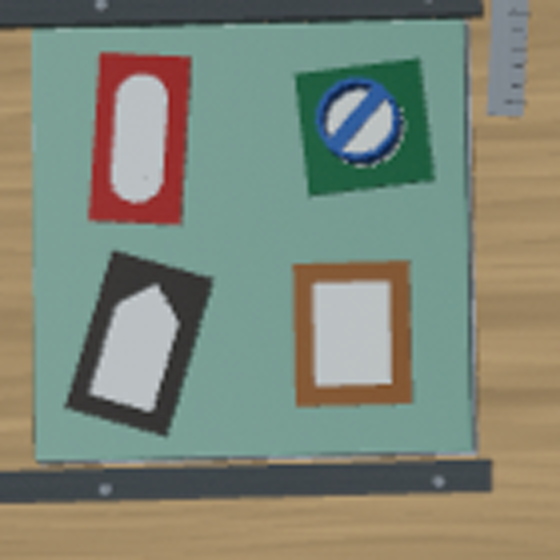

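The round die stands on the green board, upright and close to concentric with its paper (crop px 360,122). It may be about 1.5 mm too far in +y. Next is the pocket die.

```bash
python3 -m crank '{"xyz":[[0,-0.1,5],[0,-0.1,9],[0,-0.1,11.2],[0,-0.1,12],[0,-0.1,12],[0,-0.1,12],[0,-0.1,12],[0,-0.1,12],[0,-0.1,12],[0,-0.1,12],[0,-0.1,12]],"twist":[[0,0,0],[0,0,0],[0,0,0],[0,0,0],[0,0,0],[0,0,0],[0,0,0],[0,0,0],[0,0,0],[0,0,0],[0,0,0]],"fingers":[1,1,1,1,-1,-1,-1,-1,-1,-1,-1]}' 30
python3 -c "
from h import *
for i in range(3):
  go(.6192,-.3455,.0066,-27.4);eyes.snapshot('top')
"
```

```text
clock: 8.2
tool_pos: [0.6203, -0.3463, 0.0072]
tool_rot: [0.0, 0.237, 0.972, -0.0]
wrist_force: [-1.1, 1.3, 6.2]
finger_gap: 0.0561
grip_force: 30.0
t 8.2 shift [0.13 0.02 0.06] twist [-0.  0. -0.] | pos [ 0.6203 -0.3463  0.0072] gap 56.1 grip 30.0 F [-1.1  1.3  6.2]
t 8.2 shift [0.13 0.02 0.05] twist [-0.  0. -0.] | pos [ 0.6203 -0.3463  0.0071] gap 56.0 grip 30.0 F [-1.3  0.5  5.5]
t 8.3 shift [0.13 0.02 0.06] twist [-0.  0. -0.] | pos [ 0.6202 -0.3463  0.0072] gap 55.6 grip 30.0 F [-1.2  1.7  5.6]
```

```bash
python3 -m crank '{"xyz":[[0,0,-4],[0,0,-8],[0,0,-10],[0,0,-10]],"twist":[[0,0,0],[0,0,0],[0,0,0],[0,0,0]],"fingers":[-1,-1,-1,-1]}' 30
python3 -c "
from h import *
go(.4648,.1385,.10,.2)
"
```

```text
clock: 8.75
tool_pos: [0.621, -0.3467, 0.1097]
tool_rot: [0.002, 0.237, 0.972, -0.001]
wrist_force: [0.5, 0.3, -3.6]
finger_gap: 0.0557
grip_force: 30.0
t 8.8 shift [36.21 35.88  0.79] twist [ -0.1   0.2 -27.6] | pos [ 0.621  -0.3467  0.1097] gap 55.7 grip 30.0 F [ 0.5  0.3 -3.6]
```

```bash
python3 -m crank '{"xyz":[[36.2,35.9,0.8],[36.2,35.9,0.8],[36.2,35.9,0.8],[36.2,35.9,0.8],[36.2,35.9,0.8],[36.2,35.9,0.8],[36.2,35.9,0.8],[36.2,35.9,0.8],[36.2,35.9,0.8],[36.2,35.9,0.8],[36.2,35.9,0.8],[36.2,35.9,0.8]],"twist":[[0,0,-27.6],[0,0,-27.6],[0,0,-27.6],[0,0,-27.6],[0,0,-27.6],[0,0,-27.6],[0,0,-27.6],[0,0,-27.6],[0,0,-27.6],[0,0,-27.6],[0,0,-27.6],[0,0,-27.6]],"fingers":[-1,-1,-1,-1,-1,-1,-1,-1,-1,-1,-1,-1]}' 30
python3 -c "
from h import *
go(.4648,.1385,.039,.2)
"
```

```text
clock: 9.95
tool_pos: [0.4628, 0.1404, 0.0967]
tool_rot: [-0.001, -0.003, 1.0, -0.0]
wrist_force: [1.0, -1.0, -3.7]
finger_gap: 0.0557
grip_force: 30.0
t 9.9 shift [-0.21 -0.19  5.77] twist [-0.  -0.1  0.1] | pos [0.4628 0.1404 0.0967] gap 55.7 grip 30.0 F [ 1.  -1.  -3.7]
```

```bash
python3 -m crank '{"xyz":[[0,0,2],[0,0,4],[0,0,5],[0,0,5],[0,0,5]],"twist":[[0,0,0],[0,0,0],[0,0,0],[0,0,0],[0,0,0]],"fingers":[-1,-1,-1,-1,-1]}' 30
python3 -c "
from h import *
go(.4648,.1385,.039,.2)
"
```

```text
clock: 10.45
tool_pos: [0.4643, 0.1387, 0.0487]
tool_rot: [-0.0, -0.001, 1.0, -0.0]
wrist_force: [0.5, 0.4, -2.9]
finger_gap: 0.0556
grip_force: 30.0
t 10.4 shift [-0.05 -0.02  0.97] twist [-0.  -0.  -0.1] | pos [0.4643 0.1387 0.0487] gap 55.6 grip 30.0 F [ 0.5  0.4 -2.9]
```

```bash
python3 -m crank '{"xyz":[[0,0,0.5],[0,0,0.8],[0,0,0.9],[0,0,1],[0,0,1.05],[0,0,1.1],[0,0,1.15],[0,0,1.15]],"twist":[[0,0,0],[0,0,0],[0,0,0],[0,0,0],[0,0,0],[0,0,0],[0,0,0],[0,0,0]],"fingers":[-1,-1,-1,-1,-1,-1,-1,-1]}' 30
python3 -c "
from h import *
go(.4648,.1385,.0372,.2)
"
```

```text
clock: 11.25
tool_pos: [0.464, 0.1393, 0.0371]
tool_rot: [0.0, -0.002, 1.0, 0.0]
wrist_force: [-1.6, 0.1, 0.8]
finger_gap: 0.0557
grip_force: 30.0
t 11.2 shift [-0.08 -0.08 -0.01] twist [ 0.  0. -0.] | pos [0.464  0.1393 0.0371] gap 55.7 grip 30.0 F [-1.6  0.1  0.8]
```

Pocket die is in contact with its board. I'll release it and go to the handle die.

```bash
python3 -m crank '{"xyz":[[0,0,0],[0,0,0],[0,0,0],[0,0,-4],[0,0,-8]],"twist":[[0,0,0],[0,0,0],[0,0,0],[0,0,0],[0,0,0]],"fingers":[0.4,0.7,1,1,1]}' 30
python3 -c "
from h import *
go(.4456,-.2107,.115,28.7)
"
```

```text
clock: 11.75
tool_pos: [0.4633, 0.1391, 0.1172]
tool_rot: [-0.001, -0.002, 1.0, -0.0]
wrist_force: [1.3, -0.2, 0.9]
finger_gap: 0.0904
grip_force: 0.0
t 11.8 shift [  1.88 -34.98   0.24] twist [  0.   -0.1 -28.5] | pos [0.4633 0.1391 0.1172] gap 90.4 grip 0.0 F [ 1.3 -0.2  0.9]
```

```bash
python3 -m crank '{"xyz":[[1.9,-35,0.2],[1.9,-35,0.2],[1.9,-35,0.2],[1.9,-35,0.2],[1.9,-35,0.2],[1.9,-35,0.2],[1.9,-35,0.2],[1.9,-35,0.2],[1.9,-35,0.2],[1.9,-35,0.2],[1.9,-35,0.2],[1.9,-35,0.2]],"twist":[[0,0,-28.5],[0,0,-28.5],[0,0,-28.5],[0,0,-28.5],[0,0,-28.5],[0,0,-28.5],[0,0,-28.5],[0,0,-28.5],[0,0,-28.5],[0,0,-28.5],[0,0,-28.5],[0,0,-28.5]],"fingers":[1,1,1,1,1,1,1,1,1,1,1,1]}' 30
python3 - <<'E'
from h import *
for n in("top","scene"):
  s=eyes.snapshot(n)
  if n=="top": cv2.imwrite("pics/t3.png",cv2.resize(s["img"][125:265,130:270][:,:,::-1],None,fx=4,fy=4,interpolation=cv2.INTER_CUBIC))
  for b in blobs(s,0,.046,5e-4,(.4,.7,.05,.2)): print(b[0].round(4),b[2],b[3])
go(.4456,-.2107,.007,28.7)
E
```

```text
clock: 12.95
tool_pos: [0.4463, -0.2099, 0.115]
tool_rot: [0.0, -0.248, 0.969, -0.0]
wrist_force: [0.4, 0.6, 0.5]
finger_gap: 0.0929
grip_force: 0.0
[0.4632 0.1424] [57.903479   76.27366333] 0.4018271565437317
[0.6187 0.1318] [58.25881958 62.95220947] 36.96712112426758
[0.6159 0.1315] [58.87537231 77.87438354] 35.169273376464844
[0.4604 0.1417] [71.67362671 90.83474731] 89.79998779296875
t 13.1 shift [ 0.1  -0.02 10.8 ] twist [-0.   0.   0.1] | pos [ 0.4463 -0.21    0.115 ] gap 92.8 grip 0.0 F [-0.7  0.7 -0.7]
```

View pics/t3.png

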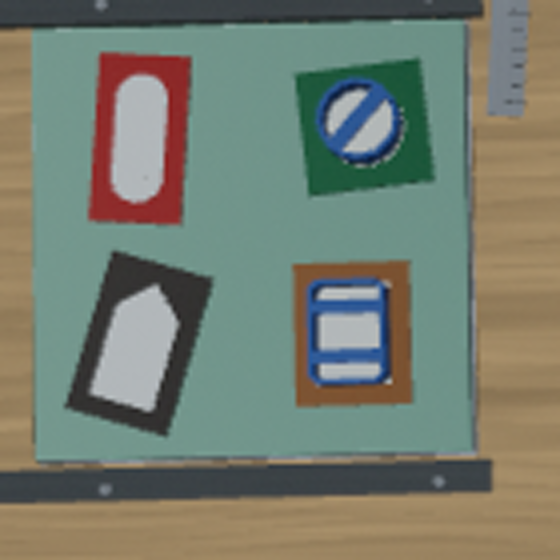

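The pocket die sits on the brown board, within about 1 mm in the top view (crop px 349,332). Next, grasp the handle die.

```bash
python3 -m crank '{"xyz":[[0.1,0,5],[0.1,0,8.5],[0.1,0,10.3],[0.1,0,10.8],[0.1,0,10.8],[0.1,0,10.8],[0.1,0,10.8],[0.1,0,10.8],[0.1,0,10.8],[0.1,0,10.8],[0.1,0,10.8],[0.1,0,10.8]],"twist":[[0,0,0],[0,0,0],[0,0,0],[0,0,0],[0,0,0],[0,0,0],[0,0,0],[0,0,0],[0,0,0],[0,0,0],[0,0,0],[0,0,0]],"fingers":[1,1,1,1,-1,-1,-1,-1,-1,-1,-1,-1]}' 30
python3 -c "
from h import *
go(.4456,-.2107,.007,28.7)
"
python3 -m crank '{"xyz":[[0,0,-4],[0,0,-8],[0,0,-10],[0,0,-10]],"twist":[[0,0,0],[0,0,0],[0,0,0],[0,0,0]],"fingers":[-1,-1,-1,-1]}' 30
python3 -c "
from h import *
go(.6127,.295,.11,-4)
"
```

```text
clock: 14.25
tool_pos: [0.4452, -0.2113, 0.0069]
tool_rot: [-0.0, -0.248, 0.969, 0.0]
wrist_force: [-0.1, 1.0, 1.4]
finger_gap: 0.0379
grip_force: 30.0
t 14.2 shift [-0.06  0.03 -0.01] twist [ 0. -0. -0.] | pos [ 0.4452 -0.2113  0.0069] gap 37.9 grip 30.0 F [-0.1  1.   1.4]
clock: 14.65
tool_pos: [0.4463, -0.2118, 0.1097]
tool_rot: [0.002, -0.248, 0.969, -0.001]
wrist_force: [0.8, 0.1, -2.7]
finger_gap: 0.0383
grip_force: 30.0
t 14.7 shift [-38.93  36.47  -0.07] twist [-0.2  0.2 32.7] | pos [ 0.4463 -0.2118  0.1097] gap 38.3 grip 30.0 F [ 0.8  0.1 -2.7]
```

```bash
python3 -m crank '{"xyz":[[-38.9,36.5,0],[-38.9,36.5,0],[-38.9,36.5,0],[-38.9,36.5,0],[-38.9,36.5,0],[-38.9,36.5,0],[-38.9,36.5,0],[-38.9,36.5,0],[-38.9,36.5,0],[-38.9,36.5,0],[-38.9,36.5,0],[-38.9,36.5,0]],"twist":[[0,0,32.7],[0,0,32.7],[0,0,32.7],[0,0,32.7],[0,0,32.7],[0,0,32.7],[0,0,32.7],[0,0,32.7],[0,0,32.7],[0,0,32.7],[0,0,32.7],[0,0,32.7]],"fingers":[-1,-1,-1,-1,-1,-1,-1,-1,-1,-1,-1,-1]}' 30
python3 -m crank '{"xyz":[[0,0,2],[0,0,4],[0,0,5],[0,0,5],[0,0,5]],"twist":[[0,0,0],[0,0,0],[0,0,0],[0,0,0],[0,0,0]],"fingers":[-1,-1,-1,-1,-1]}' 30
python3 -c "
from h import *
go(.6121,.295,.037,-4)
"
```

```text
clock: 15.85
tool_pos: [0.6111, 0.2997, 0.1038]
tool_rot: [-0.001, 0.034, 0.999, -0.0]
wrist_force: [-0.1, -0.3, -2.0]
finger_gap: 0.0379
grip_force: 30.0
clock: 16.35
tool_pos: [0.6113, 0.2954, 0.057]
tool_rot: [-0.0, 0.035, 0.999, -0.0]
wrist_force: [-1.0, 0.5, -1.9]
finger_gap: 0.038
grip_force: 30.0
t 16.4 shift [-0.08 -0.03  2.  ] twist [-0. -0. -0.] | pos [0.6113 0.2954 0.057 ] gap 38.0 grip 30.0 F [-1.   0.5 -1.9]
```

```bash
python3 -m crank '{"xyz":[[-0.1,0,1],[-0.1,0,1.6],[-0.1,0,1.8],[-0.1,0,1.85],[-0.1,0,1.9],[-0.1,0,1.95],[-0.1,0,2.0],[-0.1,0,2.0],[-0.1,0,2.0]],"twist":[[0,0,0],[0,0,0],[0,0,0],[0,0,0],[0,0,0],[0,0,0],[0,0,0],[0,0,0],[0,0,0]],"fingers":[-1,-1,-1,-1,-1,-1,-1,-1,-1]}' 30
```

```text
clock: 17.25
tool_pos: [0.6123, 0.2956, 0.037]
tool_rot: [0.0, 0.035, 0.999, 0.0]
wrist_force: [0.7, 0.0, -2.1]
finger_gap: 0.0381
grip_force: 30.0
```

```bash
python3 -m crank '{"xyz":[[0,0,0.05],[0,0,0.1],[0,0,0.1]],"twist":[[0,0,0],[0,0,0],[0,0,0]],"fingers":[-1,-1,-1]}' 30
```

```text
clock: 17.55
tool_pos: [0.6124, 0.2956, 0.037]
tool_rot: [0.0, 0.035, 0.999, 0.0]
wrist_force: [-4.9, -2.1, 7.3]
finger_gap: 0.0381
grip_force: 30.0
```

Handle die is in contact. I'll release it and go to the tag die.

```bash
python3 -m crank '{"xyz":[[0,0,0],[0,0,0],[0,0,0],[0,0,-4],[0,0,-8]],"twist":[[0,0,0],[0,0,0],[0,0,0],[0,0,0],[0,0,0]],"fingers":[0,0.4,0.8,1,1]}' 30
python3 -c "
from h import *
go(.4529,-.0585,.115,-38.5)
"
```

```text
clock: 18.05
tool_pos: [0.6116, 0.2953, 0.1156]
tool_rot: [-0.001, 0.035, 0.999, -0.001]
wrist_force: [0.9, 0.9, 0.2]
finger_gap: 0.0733
grip_force: 0.0
t 18.1 shift [ 13.36 -36.41   0.14] twist [-0.1 -0.1 34.5] | pos [0.6116 0.2953 0.1156] gap 73.3 grip 0.0 F [0.9 0.9 0.2]
```

```bash
python3 -m crank '{"xyz":[[13.4,-36.4,0],[13.4,-36.4,0],[13.4,-36.4,0],[13.4,-36.4,0],[13.4,-36.4,0],[13.4,-36.4,0],[13.4,-36.4,0],[13.4,-36.4,0],[13.4,-36.4,0],[13.4,-36.4,0],[13.4,-36.4,0],[13.4,-36.4,0]],"twist":[[0,0,34.5],[0,0,34.5],[0,0,34.5],[0,0,34.5],[0,0,34.5],[0,0,34.5],[0,0,34.5],[0,0,34.5],[0,0,34.5],[0,0,34.5],[0,0,34.5],[0,0,34.5]],"fingers":[1,1,1,1,1,1,1,1,1,1,1,1]}' 30
python3 -m crank '{"xyz":[[0,0,4],[0,0,6],[0,0,6]],"twist":[[0,0,0],[0,0,0],[0,0,0]],"fingers":[1,1,1]}' 30
python3 -c "
from h import *
go(.4529,-.0585,.007,-38.5)
"
```

```text
clock: 19.25
tool_pos: [0.4535, -0.0572, 0.1158]
tool_rot: [-0.0, 0.329, 0.944, 0.0]
wrist_force: [-0.3, 0.2, -0.3]
finger_gap: 0.0927
grip_force: 0.0
clock: 19.55
tool_pos: [0.4519, -0.0571, 0.0531]
tool_rot: [-0.002, 0.329, 0.944, -0.0]
wrist_force: [-0.3, 1.0, 0.0]
finger_gap: 0.093
grip_force: 0.0
t 19.6 shift [-0.19 -0.04  4.61] twist [-0.1 -0.2  0.1] | pos [ 0.4519 -0.0571  0.0531] gap 93.0 grip 0.0 F [-0.3  1.   0. ]
```

```bash
python3 -m crank '{"xyz":[[-0.1,0,3],[-0.1,0,4.2],[-0.1,0,4.6],[-0.1,0,4.6],[-0.1,0,4.6],[-0.1,0,4.6],[-0.1,0,4.6],[-0.1,0,4.6],[-0.1,0,4.6],[-0.1,0,4.6],[-0.1,0,4.6]],"twist":[[0,0,0],[0,0,0],[0,0,0],[0,0,0],[0,0,0],[0,0,0],[0,0,0],[0,0,0],[0,0,0],[0,0,0],[0,0,0]],"fingers":[1,1,1,-1,-1,-1,-1,-1,-1,-1,-1]}' 30
python3 -c "
from h import *
go(.4529,-.0585,.007,-38.5)
"
python3 -m crank '{"xyz":[[0,0,-4],[0,0,-8],[0,0,-10],[0,0,-10]],"twist":[[0,0,0],[0,0,0],[0,0,0],[0,0,0]],"fingers":[-1,-1,-1,-1]}' 30
python3 -c "
from h import *
go(.4546,.2986,.11,-17.2)
"
```

```text
clock: 20.65
tool_pos: [0.4539, -0.0589, 0.0101]
tool_rot: [0.0, 0.33, 0.944, -0.0]
wrist_force: [-2.4, -1.8, 3.5]
finger_gap: 0.0478
grip_force: 30.0
t 20.6 shift [ 0.1  -0.03  0.31] twist [-0.  0. -0.] | pos [ 0.4539 -0.0589  0.0101] gap 47.8 grip 30.0 F [-2.4 -1.8  3.5]
clock: 21.05
tool_pos: [0.455, -0.0589, 0.1124]
tool_rot: [0.002, 0.33, 0.944, 0.0]
wrist_force: [-0.5, -0.4, -3.9]
finger_gap: 0.0481
grip_force: 30.0
t 21.1 shift [22.29 27.94  0.22] twist [  0.1   0.2 -21.3] | pos [ 0.455  -0.0589  0.1124] gap 48.1 grip 30.0 F [-0.5 -0.4 -3.9]
```

```bash
python3 -m crank '{"xyz":[[22.3,27.9,0],[22.3,27.9,0],[22.3,27.9,0],[22.3,27.9,0],[22.3,27.9,0],[22.3,27.9,0],[22.3,27.9,0],[22.3,27.9,0],[22.3,27.9,0],[22.3,27.9,0],[22.3,27.9,0],[22.3,27.9,0]],"twist":[[0,0,-21.3],[0,0,-21.3],[0,0,-21.3],[0,0,-21.3],[0,0,-21.3],[0,0,-21.3],[0,0,-21.3],[0,0,-21.3],[0,0,-21.3],[0,0,-21.3],[0,0,-21.3],[0,0,-21.3]],"fingers":[-1,-1,-1,-1,-1,-1,-1,-1,-1,-1,-1,-1]}' 30
python3 -m crank '{"xyz":[[0,0,2],[0,0,4],[0,0,5],[0,0,5],[0,0,5]],"twist":[[0,0,0],[0,0,0],[0,0,0],[0,0,0],[0,0,0]],"fingers":[-1,-1,-1,-1,-1]}' 30
python3 -c "
from h import *
go(.4556,.2983,.0401,-17.2)
"
```

```text
clock: 22.25
tool_pos: [0.4534, 0.2973, 0.1098]
tool_rot: [0.0, 0.15, 0.989, 0.0]
wrist_force: [-0.2, -0.6, -3.1]
finger_gap: 0.0479
grip_force: 30.0
clock: 22.75
tool_pos: [0.4535, 0.2983, 0.0606]
tool_rot: [0.0, 0.15, 0.989, 0.0]
wrist_force: [-0.1, -0.0, -2.9]
finger_gap: 0.0476
grip_force: 30.0
t 22.8 shift [-0.2   0.06  2.05] twist [ 0.  0. -0.] | pos [0.4535 0.2983 0.0606] gap 47.6 grip 30.0 F [-0.1 -0.  -2.9]
```

```bash
python3 -m crank '{"xyz":[[-0.2,0.05,1],[-0.2,0.05,1.6],[-0.2,0.05,1.8],[-0.2,0.05,1.9],[-0.2,0.05,1.95],[-0.2,0.05,2.0],[-0.2,0.05,2.05],[-0.2,0.05,2.1],[-0.2,0.05,2.1]],"twist":[[0,0,0],[0,0,0],[0,0,0],[0,0,0],[0,0,0],[0,0,0],[0,0,0],[0,0,0],[0,0,0]],"fingers":[-1,-1,-1,-1,-1,-1,-1,-1,-1]}' 30
```

```text
clock: 23.65
tool_pos: [0.4553, 0.2984, 0.0401]
tool_rot: [0.0, 0.15, 0.989, 0.0]
wrist_force: [-6.4, -3.2, 10.4]
finger_gap: 0.0477
grip_force: 30.0
```

```bash
python3 -m crank '{"xyz":[[0,0,0],[0,0,0],[0,0,0],[0,0,-4],[0,0,-9],[0,-5,-12],[0,-50,-12],[0,-50,-12],[0,-50,-12],[0,-50,-12],[0,-50,-12],[0,-50,-12]],"twist":[[0,0,0],[0,0,0],[0,0,0],[0,0,0],[0,0,0],[0,0,0],[0,0,0],[0,0,0],[0,0,0],[0,0,0],[0,0,0],[0,0,0]],"fingers":[0.2,0.5,0.9,1,1,1,1,1,1,1,1,1]}' 30
python3 - <<'E'
from h import *
S={}
for n in("top","scene"):
  S[n]=s=eyes.snapshot(n)
  for b in blobs(s,0,.046,5e-4,(.38,.7,.05,.36)): print(n,b[0].round(4),np.degrees(b[1]).round(1),b[2].round(1),round(b[3],1))
cv2.imwrite("pics/t4.png",cv2.resize(S["top"]["img"][125:255,130:260][:,:,::-1],None,fx=4.6,fy=4.6,interpolation=cv2.INTER_CUBIC))
cv2.imwrite("pics/s4.png",cv2.resize(S["scene"]["img"][140:275,300:480][:,:,::-1],None,fx=4.4,fy=4.4,interpolation=cv2.INTER_CUBIC))
E
```

```text
clock: 24.85
tool_pos: [0.3532, -0.0296, 0.1577]
tool_rot: [0.001, 0.149, 0.989, -0.0]
wrist_force: [1.1, -1.5, 0.9]
finger_gap: 0.0932
grip_force: 0.0
top [0.4632 0.1424] 2.0 [57.9 76.3] 0.4
top [0.4561 0.3027] -18.0 [56.3 93.7] 72.7
top [0.6187 0.1319] 33.5 [58.2 62.7] 38.4
top [0.6142 0.2995] -1.6 [43.2 97.2] 85.8
scene [0.6159 0.1315] -53.6 [58.9 77.8] 35.2
scene [0.6117 0.2987] -13.9 [ 58.2 106.3] 86.3
scene [0.4605 0.1417] -18.2 [71.7 90.9] 0.3
scene [0.4525 0.3013] -28.1 [ 62.7 110.8] 72.5
```

View pics/t4.png

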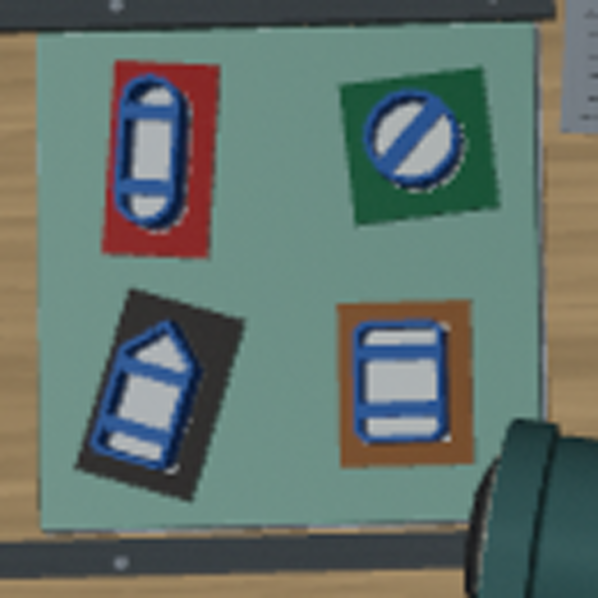

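View pics/s4.png

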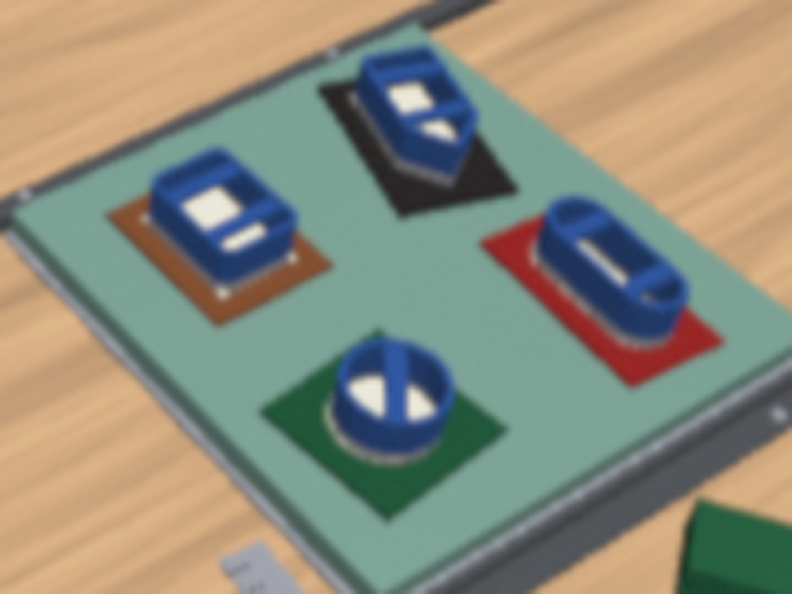

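All four dies stand upright on the right boards, with the tag pointing as its paper does (scene crop: tag 415,110; handle 615,270; pocket 225,220; round 390,400). The white strips suggest the round and handle dies sit about 2 mm too far in +y. I'll centre both by closing the fingers lightly at the corrected positions.

```bash
python3 -c "
from h import *
go(.6186,.127,.12,0)
"
```

```text
t 24.9 shift [-20.46  23.3    3.8 ] twist [ -0.1   0.1 -17.7] | pos [ 0.3529 -0.0328  0.1578] gap 92.7 grip 0.0 F [-0.3  0.6  0.7]
```

```bash
python3 -m crank '{"xyz":[[-20.5,23.3,3.8],[-20.5,23.3,3.8],[-20.5,23.3,3.8],[-20.5,23.3,3.8],[-20.5,23.3,3.8],[-20.5,23.3,3.8],[-20.5,23.3,3.8],[-20.5,23.3,3.8],[-20.5,23.3,3.8],[-20.5,23.3,3.8],[-20.5,23.3,3.8],[-20.5,23.3,3.8]],"twist":[[0,0,-17.7],[0,0,-17.7],[0,0,-17.7],[0,0,-17.7],[0,0,-17.7],[0,0,-17.7],[0,0,-17.7],[0,0,-17.7],[0,0,-17.7],[0,0,-17.7],[0,0,-17.7],[0,0,-17.7]],"fingers":[1,1,1,1,1,1,1,1,1,1,1,1]}' 10
python3 -c "
from h import *
go(.6186,.127,.042,0)
"
```

```text
clock: 26.15
tool_pos: [0.6186, 0.1333, 0.1202]
tool_rot: [0.001, -0.004, 1.0, 0.0]
wrist_force: [0.3, -0.6, -0.1]
finger_gap: 0.0931
grip_force: 0.0
t 26.1 shift [ 0.01 -0.63  7.82] twist [0.  0.1 0.5] | pos [0.6186 0.1333 0.1202] gap 93.1 grip 0.0 F [ 0.3 -0.6 -0.1]
```

```bash
python3 -m crank '{"xyz":[[0,-0.4,3],[0,-0.4,5],[0,-0.4,5]],"twist":[[0,0,0.5],[0,0,0.5],[0,0,0.5]],"fingers":[1,1,1]}' 10
python3 -c "
from h import *
go(.6186,.127,.042,0)
"
```

```text
clock: 26.45
tool_pos: [0.6174, 0.1292, 0.0669]
tool_rot: [-0.002, 0.0, 1.0, -0.0]
wrist_force: [-0.0, -0.0, -0.2]
finger_gap: 0.0929
grip_force: 0.0
t 26.4 shift [-0.12 -0.22  2.49] twist [-0.  -0.2 -0. ] | pos [0.6174 0.1292 0.0669] gap 92.9 grip 0.0 F [-0.  -0.  -0.2]
```

```bash
python3 -m crank '{"xyz":[[0,-0.2,1],[0,-0.2,2],[0,-0.2,2.4],[0,-0.2,2.4]],"twist":[[0,0,0],[0,0,0],[0,0,0],[0,0,0]],"fingers":[1,1,1,1]}' 10
python3 -c "
from h import *
go(.6186,.127,.042,0)
"
```

```text
clock: 26.85
tool_pos: [0.6188, 0.1277, 0.045]
tool_rot: [-0.0, 0.0, 1.0, -0.0]
wrist_force: [-0.5, -0.8, -0.0]
finger_gap: 0.0928
grip_force: 0.0
t 26.9 shift [ 0.02 -0.07  0.3 ] twist [-0. -0. -0.] | pos [0.6188 0.1277 0.045 ] gap 92.8 grip 0.0 F [-0.5 -0.8 -0. ]
```

Close slowly, step the opening down to about 57 mm, then reopen and lift.

```bash
python3 -m crank '{"xyz":[[0,-0.07,0.4],[0,-0.07,0.4],[0,-0.07,0.4],[0,-0.07,0.4],[0,-0.07,0.4],[0,-0.07,0.4],[0,-0.07,0.4],[0,-0.07,0.4]],"twist":[[0,0,0],[0,0,0],[0,0,0],[0,0,0],[0,0,0],[0,0,0],[0,0,0],[0,0,0]],"fingers":[0.6,0.4,0.35,0.3,0.27,0.24,0.2,0.2]}' 10
python3 -m crank '{"xyz":[[0,0,0],[0,0,0],[0,0,0],[0,0,-4],[0,0,-8]],"twist":[[0,0,0],[0,0,0],[0,0,0],[0,0,0],[0,0,0]],"fingers":[0.4,0.7,1,1,1]}' 10
python3 -c "
from h import *
go(.6123,.2938,.12,-4)
"
```

```text
clock: 27.65
tool_pos: [0.6191, 0.1272, 0.0417]
tool_rot: [0.0, 0.0, 1.0, 0.0]
wrist_force: [-0.3, 2.2, 2.6]
finger_gap: 0.0593
grip_force: 10.0
clock: 28.15
tool_pos: [0.6182, 0.1268, 0.1213]
tool_rot: [-0.001, 0.0, 1.0, -0.0]
wrist_force: [0.7, -0.5, 0.3]
finger_gap: 0.0909
grip_force: 0.0
t 28.1 shift [ 0.6  16.7   0.12] twist [-0.  -0.1  4. ] | pos [0.6182 0.1268 0.1213] gap 90.9 grip 0.0 F [ 0.7 -0.5  0.3]
```

```bash
python3 -m crank '{"xyz":[[0.6,16.7,0],[0.6,16.7,0],[0.6,16.7,0],[0.6,16.7,0],[0.6,16.7,4],[0.6,16.7,7],[0.6,16.7,7.8],[0.6,16.7,7.8],[0.6,16.7,7.8]],"twist":[[0,0,4],[0,0,4],[0,0,4],[0,0,4],[0,0,4],[0,0,4],[0,0,4],[0,0,4],[0,0,4]],"fingers":[1,1,1,1,1,1,1,1,1]}' 10
python3 -c "
from h import *
go(.6123,.2938,.042,-4)
"
```

```text
clock: 29.05
tool_pos: [0.6138, 0.294, 0.0452]
tool_rot: [0.001, 0.035, 0.999, 0.0]
wrist_force: [-0.4, -0.1, -0.7]
finger_gap: 0.0931
grip_force: 0.0
t 29.1 shift [ 0.15 -0.03  0.32] twist [ 0.   0.1 -0. ] | pos [0.6138 0.294  0.0452] gap 93.1 grip 0.0 F [-0.4 -0.1 -0.7]
```

```bash
python3 -m crank '{"xyz":[[0,0,0.2],[0,0,0.3],[0,0,0.3],[0,0,0.3],[0,0,0.3],[0,0,0.3],[0,0,0.3],[0,0,0.3],[0,0,0.3],[0,0,0.3]],"twist":[[0,0,0],[0,0,0],[0,0,0],[0,0,0],[0,0,0],[0,0,0],[0,0,0],[0,0,0],[0,0,0],[0,0,0]],"fingers":[0.5,0.2,0,-0.06,-0.1,-0.14,-0.18,-0.22,-0.25,-0.25]}' 10
python3 -m crank '{"xyz":[[0,0,0],[0,0,0],[0,0,0],[0,0,-4],[0,0,-8],[0,0,-12],[10,-40,-12],[10,-40,-12],[10,-40,-12],[10,-40,-12],[10,-40,-12],[10,-40,-12]],"twist":[[0,0,0],[0,0,0],[0,0,0],[0,0,0],[0,0,0],[0,0,0],[0,0,0],[0,0,0],[0,0,0],[0,0,0],[0,0,0],[0,0,0]],"fingers":[0.2,0.6,1,1,1,1,1,1,1,1,1,1]}' 10
python3 -m crank '{"xyz":[[5,-25,0],[5,-25,0],[5,-25,0],[5,-25,0],[5,-25,0],[5,-25,0],[5,-25,0]],"twist":[[0,0,0],[0,0,0],[0,0,0],[0,0,0],[0,0,0],[0,0,0],[0,0,0]],"fingers":[1,1,1,1,1,1,1]}' 10
python3 - <<'E'
from h import *
S={}
for n in("top","scene"):
  S[n]=s=eyes.snapshot(n)
  for b in blobs(s,0,.046,5e-4,(.38,.7,.05,.36)): print(n,b[0].round(4),np.degrees(b[1]).round(1),b[2].round(1),round(b[3],1))
cv2.imwrite("pics/s5.png",cv2.resize(S["scene"]["img"][140:320,240:480][:,:,::-1],None,fx=3.3,fy=3.3,interpolation=cv2.INTER_CUBIC))
E
```

```text
clock: 30.05
tool_pos: [0.613, 0.2942, 0.0405]
tool_rot: [0.0, 0.035, 0.999, 0.0]
wrist_force: [0.6, 1.1, -0.8]
finger_gap: 0.0378
grip_force: 10.0
clock: 31.25
tool_pos: [0.519, 0.0072, 0.1606]
tool_rot: [0.0, 0.035, 0.999, -0.0]
wrist_force: [0.2, -0.5, -0.8]
finger_gap: 0.0929
grip_force: 0.0
clock: 31.95
tool_pos: [0.4521, -0.2381, 0.1604]
tool_rot: [-0.0, 0.036, 0.999, 0.0]
wrist_force: [1.0, 0.3, -0.3]
finger_gap: 0.0928
grip_force: 0.0
top [0.4632 0.1424] 2.0 [57.9 76.3] 0.4
top [0.4561 0.3027] -18.0 [56.2 93.8] 72.4
top [0.6186 0.1301] 34.0 [58.2 63.5] 39.3
top [0.6142 0.2981] -1.9 [43.2 97.1] 86.0
scene [0.6159 0.1298] -53.9 [59.  77.9] 31.7
scene [0.6115 0.2972] -13.7 [ 57.8 106.6] 85.9
scene [0.4605 0.1417] -18.2 [71.8 90.9] 0.3
scene [0.4525 0.3013] -28.1 [ 62.5 110.3] 72.5
```

View pics/s5.png

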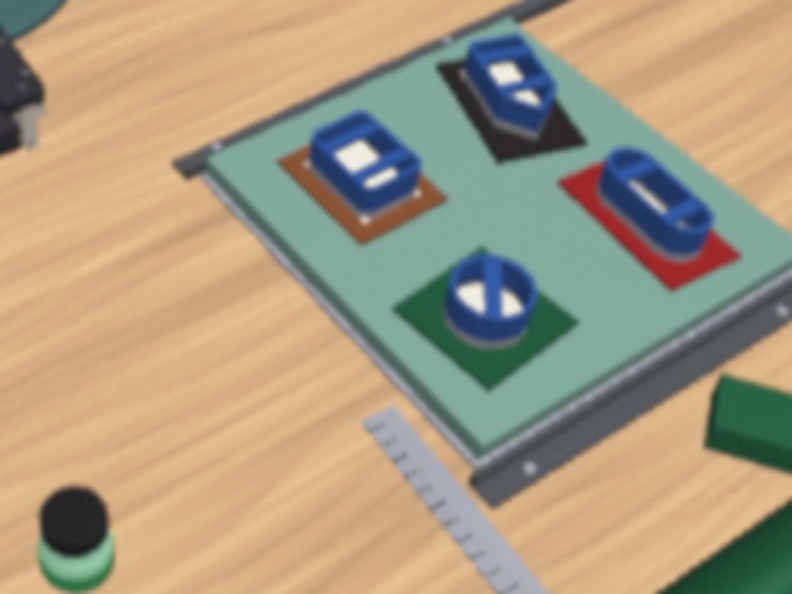

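The round and handle dies now show an even silver edge on both sides (round at 490,300; handle at 655,205). The jar still stands at (75,540), so I'll hand in.

```bash
python3 -c "
from station import job
print(job.job_done())"
```

```text
the job is handed in; nothing more can be done
None
```

I handed the job in at about 32 s: all four blue dies stand upright on their matching boards, centred on the papers to about 1–2 mm by my camera measurements, with the tag pointing the right way and the jar still standing; the hand-in call returned no verdict.

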